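# Gauge a heat-sink bar with a flip stop

## Robot

A 6-joint arm with a two-finger parallel gripper is mounted at the origin on a cart in front of the work surface, level with it; the furniture and walls round the work are solid. World frame = base frame: x ahead of the robot, y to its left, z up, the work surface at z = 0. Lengths are in m, angles in rad, forces in N, time in s.
With the tool pointing down it reaches from about 0.25 to 0.775 m from the base axis. Payload 8.9 kg.
Tool frame: the origin (TCP) lies midway between the tips of the shut fingers; the grasp point (between the pads) lies 19 mm behind it (hold_point_z is the distance from the TCP to the grasp point, in m); z points along the fingers, y is the line along which they close (so a half turn about z gives the same grasp; the last joint's range is limited). The gripper opens to 85 mm and grips with 20 to 120 N. Pads are 22 mm wide; open, the fingers measure 114 mm over their backs; the gripper's body (76 mm by 85 mm) begins 54 mm behind the grasp point. The pads swing forward as they close: fully open they stand 13 mm farther back than shut.
Start: joints at [0.964, 0.291, -0.153, 1.127, 0, 1.431], TCP at [0.237, 0.469, 0.231] pointing down, gripper open.
Joint ranges: [-2.52, 2.52], [-0.91, 1.74], [-1.3, 1.37], [-1.96, 2.02], [-1.52, 1.47], [-3.14, 3.14]. Speed limits (rad/s): [2.22, 2.22, 2.79, 3.14, 3.14, 3.14].

## Interface

Orientations are given as a rotation vector (axis times angle).
In Python, from workcell import * gives the robot as it stands.
- The arm moves only by the tool jog_arm, never from a script. Its arguments are lists of equal length, an entry for each row: "slide": the shift along the tool's x, y, z in cm, a list of three; "rot": the turn, a rotation vector about the tool's x, y, z in degrees, a list of three. A call has 1 to 8 rows; each row is the pose to reach, as a shift and turn from the pose commanded when the call began, along the tool's axes at that moment; what a row does not reach only later rows make up. A row lasts 1/12 s, in which the tool goes at most 41.7 mm and 7.16 degrees, less where a joint would pass 70% of its speed; a pose out of reach is approached as far as the arm can. A call with a gripper value outside its range is refused whole. "hand" is the opening, from -1 (shut) to 1 (fully open), set as the call begins (left out, the last holds). The fingers move at their own pace and stop on an object; "squeeze" is the grip in N (left out, the last holds). Time passes only in rows, so rows that repeat a pose let the fingers close. It gives the time, the measured TCP pose, the force, the opening and the grip force at its end, in the units of the state.
- observe(): the state, without advancing time (a new reading comes with each control period).
- read_camera(name): name is "scene" or "top" or "wrist"; returns a dict with "img" (384x512x3 uint8, red, green, blue), "range_z" (384x512 float32, m along the optical axis (not along the pixel's ray), 0 where there is no reading), "camera_matrix" (3x3 intrinsics, pixels), "R" (3x3) and "t" (3): a world point X has camera coordinates R X + t. Camera axes: x right, y down, z forward; pixel columns grow to the right and rows downward; lengths in m; the calibration is good to about 2 mm. A picture is of the moment at which its call begins.
- finish_job(): hands the job in; it is judged then, once.
The state is a dict: "t": time; "qpos": joint angles; "qd": joint speeds; "effort": joint torques, N m; "eef_pos": TCP position; "ee_rot": TCP orientation; "force": force on the tool from outside, world axes, zero at the start; "moment": the same for the moment, N m; "finger_gap": finger opening in m; "gripper_force": force on a finger pad.
Only numpy, scipy, OpenCV 4.12 (cv2) and the standard library are available. Lean on these libraries where they do the work, as an engineer would, in place of code of your own. Each camera call takes 0.05 s, during which the arm holds its last target. There are 200 camera calls.

## Task

Flip the jig's stop leaf fully down, then set the finned heat-sink bar flat on the blue plate, long side flush against the fence, and slide it along the fence until its end bears on the brass screw of the stop. Hold it there for about a second with a light but definite push of about 6 N onto the screw, the bar touching the fence, and never load the stop with more than 12 N. Then let go and flip the leaf right up out of the way without shifting the gauged bar, leaving the other things on the bench alone.

Things in the scene. Friction and masses are not known exactly. Their poses are not given: they have to be found in the camera images.
- jig: Blue steel base plate of the marking jig, 110 (x) x 240 (y) x 10 mm, fixed to the bench; smooth, friction about 0.35. Origin: centre of its underside. Its y axis runs along the fence, towards the stop end; x points away from the robot, towards the fence. The jig's place and yaw differ each time.
- fence: Aluminium fence bar fixed on the plate, 18 (x) x 240 (y) x 9 mm high, so its top is 19 mm above the bench; axes parallel to the jig's, fixed at x = +40 mm, y = 0 of the jig. Origin: centre of its underside, on top of the plate. The face that the bar goes against is its -x face, 9 mm from the origin.
- stop_block: Black hinge block of the flip stop, 24 (x) x 34 (y) x 36 mm, fixed rigidly on top of the fence, with all that it carries (leaf and screw). Origin: centre of its underside, on top of the fence, axes parallel to the jig's. Its place along the fence differs each time.
- hinge (a point): Centre of the leaf's hinge, 28 mm above the block's origin, axes as the block's. The hinge axis runs along y, parallel to the fence.
- flip_leaf (a joint): Leaf angle: 0 = fully down (level, pointing to -x of the block, to the robot), 1.57 = straight up, 1.95 = end of travel. Starts raised; a stiff hinge (0.07 N m, 1 N at the tab) keeps it where it is left. The leaf is a 12 mm thick (y) aluminium arm; when down, its foot, 28 mm long (x), centred 36 mm in front of the hinge, reaches down to 3 mm above the plate and blocks the way along the fence.
- leaf_tab (a point): Centre of the red finger tab at the leaf's free end: 12 mm thick (y), 22 mm long, 26 mm tall. With the leaf down it lies 72 mm in front (-x) of the hinge and 8 mm above it; it turns with the leaf. Pinched across its thickness (along the hinge axis), it can turn in the pinch while it is led round the hinge.
- leaf_face (a point): Point fixed to the block: centre of the foot's gauging face (-y side) when the leaf is down; 36 mm in front of the hinge, 6 mm to -y of it, 22 mm below it. A rigid round brass set screw, 10 mm thick, stands 2 to 16 mm out of this face towards -y, set differently each time; its length is not measured: find its tip by touch.
- heatsink_bar: Loose aluminium heat-sink profile, 48 (x) x 110 (y) x 46 mm tall, symmetric, either end may be gauged; 0.17 to 0.35 kg. On a 6 mm thick flange (48 mm wide) stand fins, a block 22 mm wide (x), full length, up to 46 mm: grasp across it from above, fingertips higher than the 9 mm fence. Origin: centre of underside. Starts flat on the bench, right of the jig.
- solder_spool: Bystander: spool of solder, 49 mm across, 43 mm tall, standing; origin centre of underside.
- flux_bottle: Bystander: small white dropper bottle, 30 mm across, 74 mm tall, standing; origin centre of underside.
- side_cutters: Bystander: red-handled cutters lying flat, 41 x 104 x 12 mm; origin centre of underside.

How it is judged:
On the way, in this order (a step that is already met when the one before it is completed fails the run):
1. the leaf is fully down (value of joint flip_leaf below 0.06 rad), for 0.2 s.
2. the bar lies flat against the fence and is pressed on the set screw of the lowered stop (value of joint flip_leaf below 0.06 rad and contact force between heatsink_bar and stop_block above 3 N and contact force between heatsink_bar and fence above 0.5 N and x of heatsink_bar in the frame of fence between -0.035 and -0.0312 m and z of heatsink_bar in the frame of jig between 0.008 and 0.012 m and angle between the y axis of heatsink_bar and the y axis of fence, either way round below 0.04 rad and angle between heatsink_bar's own z axis and vertical below 0.05 rad and y of heatsink_bar in the frame of stop_block between -0.079 and -0.0615 m), for 0.5 s.
3. the leaf is flipped up and the gauged bar is still in its place (value of joint flip_leaf above 1.4 rad and x of heatsink_bar in the frame of fence between -0.035 and -0.0312 m and z of heatsink_bar in the frame of jig between 0.008 and 0.012 m and angle between the y axis of heatsink_bar and the y axis of fence, either way round below 0.04 rad and angle between heatsink_bar's own z axis and vertical below 0.05 rad and y of heatsink_bar in the frame of stop_block between -0.079 and -0.0615 m), for 0.2 s.
At the end, for the whole second after the job is handed in: The leaf is raised beyond 1.4 rad; the bar is at rest, flat on the plate within 2 mm, parallel to the fence within 0.04 rad, within 2 mm of touching it, its end 0.5 to 18 mm from leaf_face along the fence (where the screw tip was), not shifted since it was gauged (all of step 3 and linear speed of heatsink_bar below 0.01 m/s).
It fails at once if the stop is loaded by the bar with more than 12 N (contact force between heatsink_bar and stop_block above 12 N).
It fails at once if the gauged bar is shifted while the leaf is raised (value of joint flip_leaf above 0.2 rad and linear speed of heatsink_bar above 0.02 m/s and y of heatsink_bar in the frame of stop_block between -0.08 and -0.058 m and x of heatsink_bar in the frame of fence between -0.037 and -0.029 m and z of heatsink_bar in the frame of jig between 0.006 and 0.014 m).
It fails at once if solder spool, bottle or cutters are moved by more than 30 mm or the bottle or spool is tipped (distance of any of solder_spool, flux_bottle, side_cutters from where it was at the start of the episode above 0.03 m or angle between any of solder_spool, flux_bottle's own z axis and vertical above 0.4 rad).
It also fails if it takes over 72 s, if anything falls off the work surface, if the arm or the gripper's body presses on something with over 40 N, if the wrist force passes 120 N, or if a joint passes its speed limit or range.

## Working session

There is one attempt and no reset: what is moved stays moved. The work goes in short steps, Python scripts to look and compute and a tool call to move; the robot and the scene stay as the last step left them, time stands still between calls to the robot, and variables do not carry over. Pictures are saved under pics/ and viewed, at most 10 in all, crops included, and the job is handed in when it is done.

Besides the shell and the picture viewer there is one more tool, called after "Request:" as name(argument=value, ...) on one line, values as JSON. jog_arm: Moves the arm, as the interface text tells. Its arguments: {"type":"object","properties":{"slide":{"type":"array"},"rot":{"type":"array"},"hand":{"type":"number"},"squeeze":{"type":"number"}},"required":["slide","rot"]}

```bash
mkdir -p pics; ls
python3 - <<'E'
from workcell import *
import cv2,numpy as np
s=observe();print(s)
for n in("top","scene"):
    d=read_camera(n);np.savez(f"{n}0.npz",**d)
    cv2.imwrite(f"pics/{n}0.png",cv2.resize(d["img"][:,:,::-1],(800,600),interpolation=cv2.INTER_CUBIC))
    print(n,d["camera_matrix"],d["R"],d["t"])
E
```

```text
pics
{'t': 0.0, 'qpos': array([ 9.63730359e-01,  2.91288498e-01, -1.54130886e-01,  1.12671030e+00,
       -3.00380763e-05,  1.43151602e+00]), 'qd': array([ 1.21045276e-03, -4.76560246e-06,  1.88845464e-04, -7.77849370e-04,
       -1.03103515e-04,  1.01537788e-04]), 'effort': array([ 1.54772606e-03, -5.37146151e+01,  3.31367397e+01,  1.61311944e-02,
        6.98733189e-06, -1.13528651e-05]), 'eef_pos': array([0.23646632, 0.46822911, 0.23072634]), 'ee_rot': array([-7.28008343e-01, -3.05560568e+00,  1.96720068e-03]), 'force': array([-1.04120646, -0.08096244,  0.33863447]), 'moment': array([ 0.01934797, -0.05590106,  0.03868735]), 'gripper_force': 0.0, 'finger_gap': 0.08531838729528939}
top [[433.01872363   0.         253.1554703 ]
 [  0.         433.01872363 184.98777567]
 [  0.           0.           1.        ]] [[-0.01035225 -0.99994234  0.00285604]
 [-0.99490295  0.01001349 -0.1003387 ]
 [ 0.10030432 -0.00388021 -0.99494924]] [0.25348795 0.5401329  1.2862295 ]
scene [[445.50695      0.         255.73365854]
 [  0.         445.50695    191.37563043]
 [  0.           0.           1.        ]] [[ 0.86189929 -0.50693952  0.01191391]
 [-0.35843392 -0.62569284 -0.69284456]
 [ 0.35868474  0.59289189 -0.72098854]] [-0.35234637  0.40822352  0.72339428]
```

View pics/top0.png

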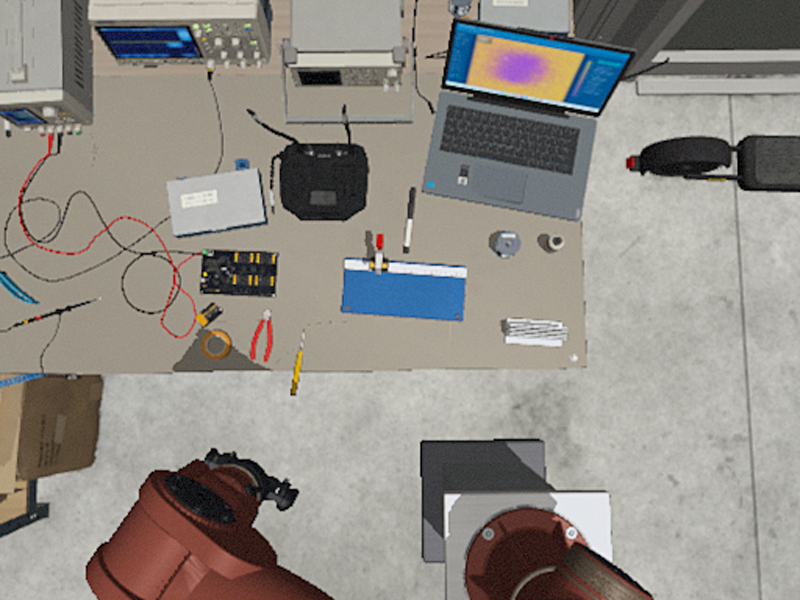

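View pics/scene0.png

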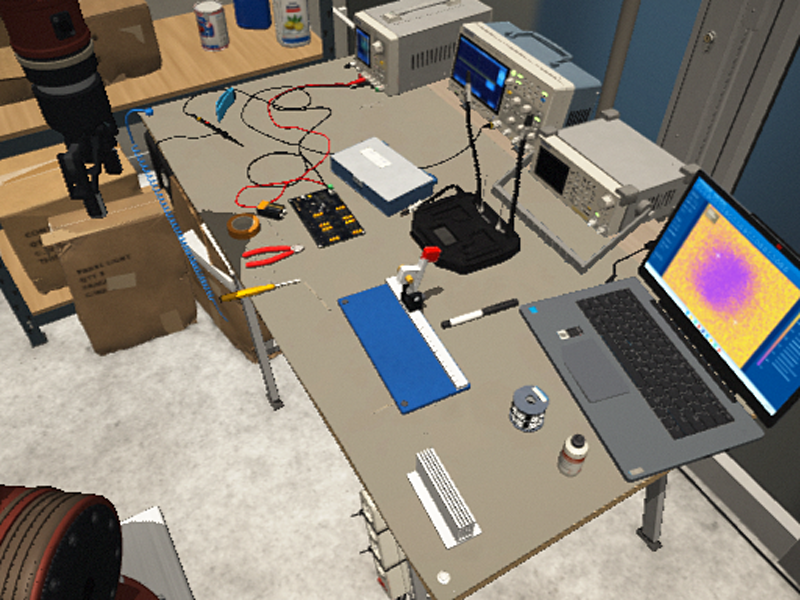

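The top view shows the blue plate (corners about (345,258), (467,264), (463,320), (342,312)), the stop at (378,258) with its red tab at (380,240), and the bar at (535,332). The spool is at (507,243), the bottle at (552,242) and the cutters at (262,337).

```bash
cat > h.py <<'E'
import numpy as np,cv2
def p2w(d,u,v,z):  # full-res pixel -> world at height z
    K,R,t=d["camera_matrix"],d["R"],d["t"]
    c=-R.T@t; r=R.T@np.linalg.solve(K,[u,v,1.]); return c+r*(z-c[2])/r[2]
def cloud(d):
    K,R,t=d["camera_matrix"],d["R"],d["t"];z=d["range_z"]
    v,u=np.mgrid[:z.shape[0],:z.shape[1]]
    P=np.stack([(u-K[0,2])/K[0,0]*z,(v-K[1,2])/K[1,1]*z,z],-1)
    return (P-t)@R
E
python3 - <<'E'
from h import *
for n in("top","scene"):
    d=dict(np.load(n+"0.npz"));C=cloud(d);hsv=cv2.cvtColor(d["img"],cv2.COLOR_RGB2HSV)
    ok=d["range_z"]>0
    reg=lambda x0,x1,y0,y1:ok&(C[...,0]>x0)&(C[...,0]<x1)&(C[...,1]>y0)&(C[...,1]<y1)
    b=(hsv[...,0]>98)&(hsv[...,0]<115)&(hsv[...,1]>150)&reg(.2,.6,-.15,.3)&(C[...,2]<.03)
    P=C[b];r=cv2.minAreaRect((P[:,:2]*1000).astype(np.float32));print(n,"plate",r,cv2.boxPoints(r).round(),np.median(P[:,2]))
    red=((hsv[...,0]<6)|(hsv[...,0]>174))&(hsv[...,1]>150)&reg(.3,.65,-.1,.3)&(C[...,2]>.03)
    print("tab",red.sum(),C[red].mean(0),C[red].min(0),C[red].max(0))
    h=reg(.2,.42,-.4,-.02)&(C[...,2]>.004)&(C[...,2]<.08)
    P=C[h&(C[...,2]>.036)];r=cv2.minAreaRect((P[:,:2]*1000).astype(np.float32));print("fins",r,cv2.boxPoints(r).round(),np.percentile(P[:,2],[5,50,95]))
    P=C[h];r=cv2.minAreaRect((P[:,:2]*1000).astype(np.float32));print("bar all",r)
    s=reg(.3,.6,0,.3)&(C[...,2]>.03)&~red; P=C[s]; print("stop",len(P),P.min(0),P.max(0),P.mean(0))
E
```

```text
top plate ((543.678466796875, 207.6779327392578), (184.38372802734375, 107.00788116455078), 85.37329864501953) [[483. 120.]
 [590. 111.]
 [604. 295.]
 [498. 304.]] 0.00912189121670216
tab 35 [0.62107144 0.27747014 0.12209024] [0.60918498 0.27324567 0.1063496 ] [0.63364766 0.28190131 0.12768249]Traceback (most recent call last):
  File "<stdin>", line 11, in <module>
    return _quantile_unchecked(
        a, q, axis, out, overwrite_input, method, keepdims, weights)
    return _ureduce(a,
                    func=_quantile_ureduce_func,
    ...<5 lines>...
                    overwrite_input=overwrite_input,
                    method=method)
    r = func(a, **kwargs)
    result = _quantile(arr,
                       quantiles=q,
    ...<2 lines>...
                       out=out,
                       weights=wgt)
    slices_having_nans = np.isnan(arr[-1, ...])
                                  ~~~^^^^^^^^^
IndexError: index -1 is out of bounds for axis 0 with size 0
```

Run:
```python
from h import *
np.set_printoptions(precision=4,suppress=True)
for n in("top","scene"):
    d=dict(np.load(n+"0.npz"));C=cloud(d);hsv=cv2.cvtColor(d["img"],cv2.COLOR_RGB2HSV)
    ok=d["range_z"]>0
    reg=lambda x0,x1,y0,y1:ok&(C[...,0]>x0)&(C[...,0]<x1)&(C[...,1]>y0)&(C[...,1]<y1)
    b=(hsv[...,0]>98)&(hsv[...,0]<115)&(hsv[...,1]>150)&reg(.4,.7,.03,.42)&(C[...,2]<.03)
    P=C[b];r=cv2.minAreaRect((P[:,:2]*1000).astype(np.float32));print(n,"plate",r,cv2.boxPoints(r).round(),np.median(P[:,2]))
    red=((hsv[...,0]<6)|(hsv[...,0]>174))&(hsv[...,1]>150)&reg(.5,.75,.1,.42)&(C[...,2]>.03)
    print("tab",red.sum(),C[red].mean(0),C[red].min(0),C[red].max(0))
    h=reg(.35,.56,-.2,.05)&(C[...,2]>.004)&(C[...,2]<.08)
    P=C[h&(C[...,2]>.036)];r=cv2.minAreaRect((P[:,:2]*1000).astype(np.float32));print("fins",r,cv2.boxPoints(r).round(),np.percentile(P[:,2],[5,50,95]))
    P=C[h];r=cv2.minAreaRect((P[:,:2]*1000).astype(np.float32));print("bar all",r)
    s=reg(.55,.65,.15,.35)&(C[...,2]>.03)&~red; P=C[s]; print("stop",len(P),P.min(0),P.max(0),P.mean(0))
    if n=="top":
        for q in [(345,258),(467,264),(463,320),(342,312)]: print(p2w(d,q[0]/1.5625,q[1]/1.5625,.01))
        for q in [(344,272),(466,277)]: print("fence",p2w(d,q[0]/1.5625,q[1]/1.5625,.01))
    for q,z in ([((507,243),.043),((552,242),.074)] if n=="top" else []): print(p2w(d,q[0]/1.5625,q[1]/1.5625,z))
```

```text
top plate ((545.9439086914062, 233.64828491210938), (236.5535888671875, 107.28727722167969), 85.19457244873047) [[483. 120.]
 [589. 111.]
 [609. 347.]
 [502. 356.]] 0.00903758362497195
tab 35 [0.6211 0.2775 0.1221] [0.6092 0.2732 0.1063] [0.6336 0.2819 0.1277]
fins ((459.4820251464844, -21.599414825439453), (108.882568359375, 22.092479705810547), 85.35661315917969) [[444. -75.]
 [466. -77.]
 [475.  32.]
 [453.  34.]] [0.0382 0.0446 0.0488]
bar all ((474.6745910644531, -37.48893737792969), (169.35276794433594, 165.81761169433594), 89.40662384033203)
stop 139 [0.5695 0.26   0.0323] [0.6368 0.2958 0.1225] [0.5926 0.2778 0.0842]
[0.607  0.3471 0.01  ]
[0.5926 0.1064 0.01  ]
[0.4822 0.1165 0.01  ]
[0.5003 0.3532 0.01  ]
fence [0.5792 0.3491 0.01  ]
fence [0.5668 0.1089 0.01  ]
[0.6282 0.0319 0.043 ]
[ 0.6241 -0.0477  0.074 ]
scene plate ((584.1574096679688, 250.36090087890625), (285.0156555175781, 184.061767578125), 85.15873718261719) [[480. 116.]
 [664. 101.]
 [688. 385.]
 [504. 400.]] 0.009555472887430515
tab 93 [0.6208 0.2742 0.1176] [0.6086 0.2697 0.1019] [0.6349 0.2824 0.1271]
fins ((457.8153991699219, -21.677425384521484), (111.46603393554688, 23.342269897460938), 85.59620666503906) [[442. -76.]
 [465. -78.]
 [474.  33.]
 [450.  35.]] [0.0375 0.0441 0.0472]
bar all ((443.6852111816406, -49.149810791015625), (103.95602416992188, 160.80075073242188), 18.02400779724121)
stop 401 [0.5677 0.2596 0.0301] [0.6282 0.2977 0.114 ] [0.5896 0.2752 0.0723]
```

```bash
cat >> h.py <<'E'
from scipy.spatial.transform import Rotation as Ro
YAW=-0.0838; JC=np.array([.5455,.2335])   # jig yaw, centre
X=np.array([np.cos(YAW),np.sin(YAW)]);Y=np.array([-X[1],X[0]])
HY=.049 # stop y in jig
def j2w(x,y,z): return np.r_[JC+x*X+y*Y,z]
def w2j(p): d=np.asarray(p)[:2]-JC; return np.array([d@X,d@Y,p[2]])
def tab(th): return j2w(.040-.072*np.cos(th)+.008*np.sin(th),HY,.047+.072*np.sin(th)+.008*np.cos(th))
def go(s,p,ya):  # tool deltas: TCP to p, tool y at world angle ya (deg), pointing down
    R0=Ro.from_rotvec(s["ee_rot"]);a=np.radians(ya);y=np.array([np.cos(a),np.sin(a),0]);z=np.array([0,0,-1.])
    R1=Ro.from_matrix(np.c_[np.cross(y,z),y,z])
    print("slide cm",(R0.inv().apply(p-s["eef_pos"])*100).round(2),"rot deg",np.degrees((R0.inv()*R1).as_rotvec()).round(2))
E
python3 - <<'E'
from h import *
from workcell import *
s=observe()
t=tab(1.9);print(t,w2j(t)); go(s,np.r_[t[:2],.26],85.2)
d=dict(np.load("top0.npz"));C=cloud(d)
m=(C[...,0]>.55)&(C[...,0]<.76)&(C[...,1]>.1)&(C[...,1]<.45)&(C[...,2]>.05)&(C[...,2]<.5)
P=C[m]
for x in np.arange(.56,.76,.02):
    q=P[(P[:,0]>=x)&(P[:,0]<x+.02)]
    if len(q):print(x.round(2),q[:,1].min(),q[:,1].max(),q[:,2].max())
E
```

```text
[0.62020003 0.276398   0.11254729] [0.07084725 0.049      0.11254729]
slide cm [-42.9    0.17  -2.93] rot deg [-6.0e-02 -2.0e-02 -2.2e+01]
0.56 0.26842625893548544 0.29154824642265154 0.10611299911334207
0.58 0.2628396413989855 0.2957666917183886 0.10737306774491726
0.6 0.26282362199639975 0.2926210725998995 0.1276824873045787
0.62 0.2704407463473987 0.28190131213503555 0.12702378253076993
```

Request:
jog_arm(slide=[[-4,0,-0.3],[-8,0,-0.6],[-12,0,-1],[-16,0,-1.3],[-20,0,-1.6],[-24,0,-2],[-28,0.1,-2.3],[-31,0.1,-2.5]], rot=[[0,0,-3],[0,0,-6],[0,0,-9],[0,0,-12],[0,0,-15],[0,0,-18],[0,0,-20],[0,0,-22]], hand=0, squeeze=40)

```text
t: 0.77
eef_pos: [0.5164, 0.3279, 0.2561]
ee_rot: [0.131, 3.139, -0.0]
force: [0.0, 1.0, -0.0]
finger_gap: 0.0424
gripper_force: 0.0
```

Run:
```python
from h import *
from workcell import *
s=observe();print(s["qpos"],s["finger_gap"]);t=tab(1.9); go(s,np.r_[t[:2],.24],85.2)
```

```text
[ 4.46395975e-01  4.49466610e-01  1.47518358e-01  1.26871658e+00
 -3.90259433e-04  5.29718262e-01] 0.04242834830457921
slide cm [-10.77  -4.26   1.62] rot deg [-0.02  0.02  0.03]
```

Request:
jog_arm(slide=[[-4,-1.5,0.5],[-8,-3,1],[-10.8,-4.3,1.6],[-10.8,-4.3,1.6],[-10.8,-4.3,1.6]], rot=[[0,0,0],[0,0,0],[0,0,0],[0,0,0],[0,0,0]])

```text
t: 1.18
eef_pos: [0.6187, 0.2763, 0.2385]
ee_rot: [-0.136, -3.136, 0.001]
force: [0.0, -0.3, 0.3]
finger_gap: 0.0427
gripper_force: 0.0
```

Run:
```python
from h import *
from workcell import *
s=observe();print(s["eef_pos"],s["ee_rot"])
d=read_camera("wrist");np.savez("w1.npz",**d);cv2.imwrite("pics/w1.png",cv2.resize(d["img"][:,:,::-1],(800,600)))
C=cloud(d);hsv=cv2.cvtColor(d["img"],cv2.COLOR_RGB2HSV)
J=np.stack([(C[...,:2]-JC)@X,(C[...,:2]-JC)@Y,C[...,2]],-1)
red=((hsv[...,0]<6)|(hsv[...,0]>174))&(hsv[...,1]>150)&(C[...,2]>.05)&(d["range_z"]>0)
print("tab jig",red.sum(),np.percentile(J[red],[2,50,98],axis=0))
b=(hsv[...,0]>98)&(hsv[...,0]<115)&(hsv[...,1]>150)&(C[...,2]<.03)&(C[...,2]>0)
print("plate jig",np.percentile(J[b],[0.5,50,99.5],axis=0))
```

```text
[0.61868365 0.27628663 0.23845756] [-1.35685359e-01 -3.13626886e+00  1.25297271e-03]
tab jig 348 [[0.05966814 0.04537021 0.11531645]
 [0.07018147 0.04989066 0.12278816]
 [0.08506038 0.05521959 0.12649981]]
plate jig [[-0.05284757 -0.11716769  0.00716597]
 [-0.01279163 -0.00177595  0.00919491]
 [ 0.05324836  0.1165032   0.01123075]]
```

View pics/w1.png

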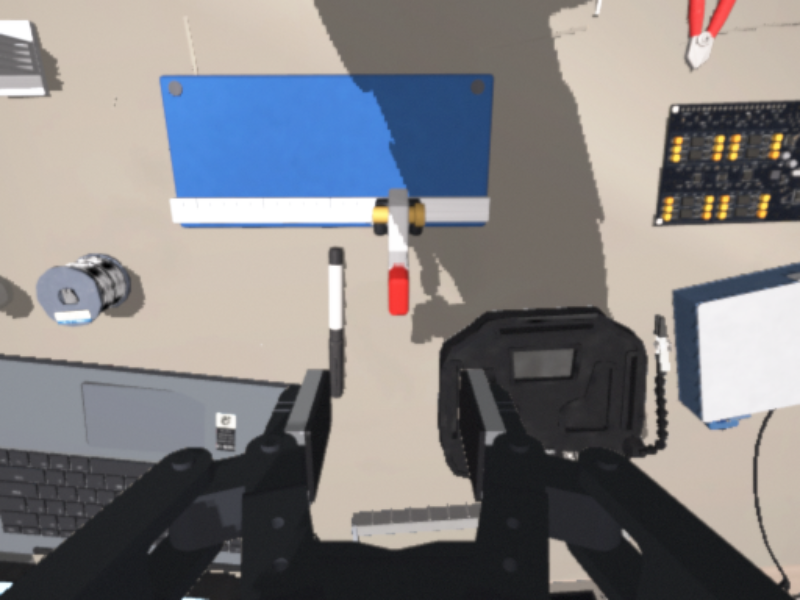

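The wrist view shows the red tab at (398,290), centred sideways between the open fingers, with the leaf leaning past vertical over the fence.

```bash
sed -i 's/^HY=.049/HY=.050/' h.py
python3 - <<'E'
from h import *
from workcell import *
s=observe();t=tab(1.9)+[0,0,-.018]; go(s,t,85.2)
print("arc, tool x back(cm), z down(cm), rel to th=1.9")
for th in np.r_[np.arange(1.9,-.01,-.1),-.03]:
    a,b=w2j(tab(th))-w2j(tab(1.9)),0;print(th.round(2),(-a[0]*100).round(2),(-a[2]*100).round(2))
E
```

```text
slide cm [-0.28  0.03 14.47] rot deg [-0.03 -0.11 -0.06]
arc, tool x back(cm), z down(cm), rel to th=1.9
1.9 -0.0 -0.0
1.8 0.67 -0.28
1.7 1.36 -0.48
1.6 2.07 -0.62
1.5 2.8 -0.68
1.4 3.52 -0.68
1.3 4.24 -0.6
1.2 4.95 -0.45
1.1 5.64 -0.22
1.0 6.3 0.06
0.9 6.93 0.42
0.8 7.53 0.83
0.7 8.08 1.3
0.6 8.58 1.83
0.5 9.02 2.4
0.4 9.4 3.01
0.3 9.73 3.66
0.2 9.98 4.34
0.1 10.17 5.04
-0.0 10.28 5.75
-0.03 10.31 5.97
```

Request:
jog_arm(slide=[[-0.2,0,4],[-0.2,0,8],[-0.2,0,12],[-0.2,0,14.5],[-0.2,0,14.5],[-0.2,0,14.5]], rot=[[0,0,0],[0,0,0],[0,0,0],[0,0,0],[0,0,0],[0,0,0]])

```text
t: 1.73
eef_pos: [0.6183, 0.2783, 0.0953]
ee_rot: [-0.129, -3.137, 0.001]
force: [0.3, -0.1, 0.7]
finger_gap: 0.0426
gripper_force: 0.0
```

Request:
jog_arm(slide=[[0,0,0],[0,0,0],[0,0,0],[0,0,0],[0,0,0],[0,0,0]], rot=[[0,0,0],[0,0,0],[0,0,0],[0,0,0],[0,0,0],[0,0,0]], hand=-1, squeeze=25)

```text
t: 2.23
eef_pos: [0.6215, 0.2778, 0.0982]
ee_rot: [0.132, 3.135, 0.002]
force: [-0.6, -2.1, 6.3]
finger_gap: 0.0117
gripper_force: 29.9
```

Request:
jog_arm(slide=[[0.7,0,-0.3],[1.4,0,-0.5],[2.1,0,-0.6],[2.8,0,-0.7],[3.5,0,-0.7],[4.2,0,-0.6],[4.95,0,-0.45],[5.6,0,-0.2]], rot=[[0,0,0],[0,0,0],[0,0,0],[0,0,0],[0,0,0],[0,0,0],[0,0,0],[0,0,0]])

```text
t: 2.9
eef_pos: [0.5638, 0.2826, 0.0981]
ee_rot: [0.131, 3.137, 0.001]
force: [2.8, -0.4, 5.3]
finger_gap: 0.0114
gripper_force: 29.3
```

Run:
```python
from h import *
from workcell import *
s=observe();j=w2j(s["eef_pos"]);print(j,s["force"],s["finger_gap"],s["gripper_force"])
print(w2j(tab(1.1)+[0,0,-.019]))
```

```text
[0.01415178 0.05050006 0.09808296] [ 2.7710502  -0.36113208  5.27209182] 0.011421281340756451 29.265217445790768
[0.01447074 0.05       0.0957957 ]
```

Tracking well.

Request:
jog_arm(slide=[[0.65,0,0.3],[1.3,0,0.65],[1.9,0,1.05],[2.45,0,1.5],[2.95,0,2.05],[3.4,0,2.6],[3.75,0,3.2],[4.1,0,3.9]], rot=[[0,0,0],[0,0,0],[0,0,0],[0,0,0],[0,0,0],[0,0,0],[0,0,0],[0,0,0]])

```text
t: 3.57
eef_pos: [0.5219, 0.2861, 0.0579]
ee_rot: [-0.131, -3.137, -0.001]
force: [0.6, 0.7, 5.3]
finger_gap: 0.0116
gripper_force: 35.3
```

Request:
jog_arm(slide=[[0.25,0,0.7],[0.45,0,1.4],[0.55,0,2.1],[0.6,0,2.5],[0.6,0,2.5],[0.6,0,2.5]], rot=[[0,0,0],[0,0,0],[0,0,0],[0,0,0],[0,0,0],[0,0,0]])

```text
t: 4.07
eef_pos: [0.5153, 0.2866, 0.0324]
ee_rot: [-0.13, -3.135, -0.0]
force: [-3.5, 3.8, -1.1]
finger_gap: 0.0118
gripper_force: 37.0
```

Run:
```python
from h import *
from workcell import *
s=observe();j=w2j(s["eef_pos"]);print(j,s["force"],s["finger_gap"],s["gripper_force"])
print(w2j(tab(0.)+[0,0,-.019]))
```

```text
[-0.03456753  0.05033649  0.03244204] [-3.48260112  3.78183728 -1.06304422] 0.011777816005511406 36.95270285010338
[-0.032  0.05   0.036]
```

Request:
jog_arm(slide=[[0,0,0.3],[0,0,0.6],[0,0,0.6],[0,0,0.6]], rot=[[0,0,0],[0,0,0],[0,0,0],[0,0,0]])

```text
t: 4.4
eef_pos: [0.5153, 0.2866, 0.0268]
ee_rot: [-0.13, -3.135, -0.001]
force: [-5.0, 4.7, 1.8]
finger_gap: 0.0114
gripper_force: 38.0
```

Run:
```python
from h import *
from workcell import *
s=observe();j=w2j(s["eef_pos"]);print(j,s["force"],s["finger_gap"],s["gripper_force"])
d=read_camera("scene");u=d["img"][150:260,210:330];cv2.imwrite("pics/s2.png",cv2.resize(u[:,:,::-1],None,fx=5,fy=5,interpolation=cv2.INTER_CUBIC))
```

```text
[-0.0345621   0.05036751  0.02679729] [-5.00359657  4.66329701  1.8359221 ] 0.01141513591741025 38.02060514688492
```

View pics/s2.png

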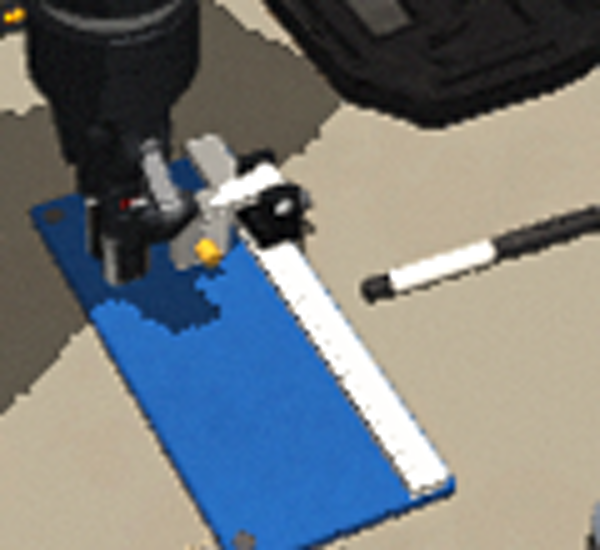

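The leaf looks nearly level, with the brass screw at (208,250) in the crop. I'll release, rise and measure it.

Request:
jog_arm(slide=[[0,0,0],[0,0,0],[0,0,0],[0,0,-2],[0,0,-6],[0,0,-10],[0,0,-12],[0,0,-12]], rot=[[0,0,0],[0,0,0],[0,0,0],[0,0,0],[0,0,0],[0,0,0],[0,0,0],[0,0,0]], hand=0)

```text
t: 5.12
eef_pos: [0.5201, 0.2871, 0.1526]
ee_rot: [0.132, 3.131, 0.005]
force: [1.5, -0.5, 0.5]
finger_gap: 0.0431
gripper_force: 0.0
```

Run:
```python
from h import *
from workcell import *
np.set_printoptions(precision=4,suppress=True)
for n in ("wrist","scene","top"):
    d=read_camera(n);C=cloud(d);hsv=cv2.cvtColor(d["img"],cv2.COLOR_RGB2HSV)
    if n=="wrist": cv2.imwrite("pics/w3.png",cv2.resize(d["img"][:,:,::-1],(800,600)))
    J=np.stack([(C[...,:2]-JC)@X,(C[...,:2]-JC)@Y,C[...,2]],-1)
    red=((hsv[...,0]<6)|(hsv[...,0]>174))&(hsv[...,1]>150)&(abs(J[...,1]-.05)<.03)&(abs(J[...,0])<.08)&(d["range_z"]>0)
    if red.any():print(n,"tab jig",red.sum(),np.percentile(J[red],[2,50,98],axis=0))
    m=(abs(J[...,1]-.05)<.005)&(abs(J[...,0])<.06)&(J[...,2]>.03)&(J[...,2]<.09)&(d["range_z"]>0)
    P=J[m];P=P[P[:,0].argsort()]
    for x in np.arange(-.05,.04,.01):
        q=P[(P[:,0]>=x)&(P[:,0]<x+.01)]
        if len(q):print(x.round(3),len(q),np.median(q[:,2]),q[:,2].max())
```

```text
wrist tab jig 420 [[-0.0399  0.0447  0.0504]
 [-0.0327  0.0503  0.0675]
 [-0.0201  0.055   0.069 ]]
-0.05 4 0.05066077675107056 0.05480353365309798
-0.04 241 0.06706448517037233 0.06970600944163932
-0.03 132 0.06789772810144054 0.06963338986393855
-0.02 49 0.05278854272956672 0.06805809358233807
-0.01 125 0.05177699796480324 0.05299985968504092
0.0 111 0.05171421161895749 0.05343518577440908
0.01 109 0.05152291338981938 0.05312802150020889
0.02 109 0.05151469206257829 0.052638210006521906
0.03 119 0.051331592003554916 0.053851285821524104
scene tab jig 1008 [[-0.0778  0.0203  0.0558]
 [-0.0186  0.0266  0.4325]
 [ 0.0251  0.0497  0.5166]]
-0.05 2 0.050676823527363135 0.05273565277590656
-0.04 27 0.06502823658879896 0.07044439032416898
-0.03 21 0.06732315314078531 0.07041000440130271
-0.02 15 0.05203788979464079 0.07003040862126785
-0.01 22 0.04891653499449403 0.053897807515156416
0.0 19 0.05096098296568229 0.055726870964233795
0.01 18 0.05155514079883284 0.05324548246663024
0.02 17 0.05114598972593956 0.05419692415602337
0.03 20 0.05109747369415643 0.054732931861612336
top tab jig 144 [[-0.0779  0.0223  0.614 ]
 [-0.003   0.0508  0.6318]
 [ 0.0262  0.0771  0.6599]]
```

View pics/w3.png

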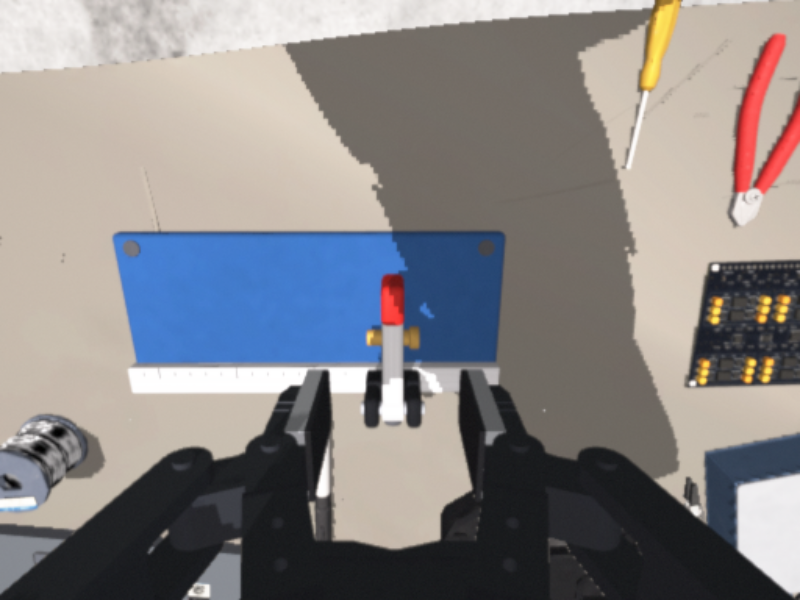

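The leaf is level: the arm top reads 51.5 mm flat along its length, and the screw sticks out about 8 mm at (372,338). Next is the bar.

Run:
```python
from h import *
from workcell import *
s=observe();print(s["qpos"]);go(s,np.array([.4586,-.0217,.16]),-4.6)
```

```text
[ 3.81644958e-01  4.71525015e-01 -1.10166886e-01  9.89787468e-01
 -2.27356710e-04  4.65702557e-01]
slide cm [  3.23 -31.15  -1.3 ] rot deg [-5.000e-02 -0.000e+00  8.978e+01]
```

Request:
jog_arm(slide=[[0.3,-3,-0.6],[0.6,-6,-1.3],[1,-9,-1.3],[1.3,-12,-1.3],[1.6,-15,-1.3],[2,-18,-1.3],[2.3,-21,-1.3],[2.5,-24,-1.3]], rot=[[0,0,7],[0,0,14],[0,0,21],[0,0,28],[0,0,35],[0,0,42],[0,0,49],[0,0,56]], hand=0.2)

```text
t: 5.93
eef_pos: [0.4704, 0.0479, 0.1588]
ee_rot: [-1.597, -2.703, 0.002]
force: [0.6, -0.8, -0.3]
finger_gap: 0.0515
gripper_force: 0.0
```

Run:
```python
from h import *
from workcell import *
s=observe();go(s,np.array([.4586,-.0217,.16]),-4.6)
```

```text
slide cm [-5.52 -4.39 -0.11] rot deg [-0.17 -0.04 33.45]
```

Request:
jog_arm(slide=[[-1.2,-0.9,0],[-2.4,-1.8,0],[-3.6,-2.7,0],[-4.8,-3.6,0],[-5.5,-4.4,0],[-5.5,-4.4,0]], rot=[[0,0,7],[0,0,14],[0,0,21],[0,0,28],[0,0,33.5],[0,0,33.5]])

```text
t: 6.43
eef_pos: [0.4592, -0.0216, 0.1589]
ee_rot: [-2.309, -2.127, 0.004]
force: [0.1, -0.1, -0.4]
finger_gap: 0.0511
gripper_force: 0.0
```

Run:
```python
from h import *
from workcell import *
s=observe()
d=read_camera("wrist");C=cloud(d);cv2.imwrite("pics/w4.png",cv2.resize(d["img"][:,:,::-1],(800,600)))
m=(C[...,2]>.037)&(C[...,2]<.055)&(abs(C[...,0]-.459)<.06)&(abs(C[...,1]+.022)<.09)&(d["range_z"]>0)
P=C[m];r=cv2.minAreaRect((P[:,:2]*1000).astype(np.float32));print(len(P),r,P.min(0),P.max(0),np.median(P,axis=0))
go(s,np.array([.4586,-.0217,.020]),-4.6)
```

```text
1785 ((458.54840087890625, -21.069725036621094), (109.60723114013672, 21.987777709960938), 85.4899673461914) [ 0.44351079 -0.07610592  0.03705724] [0.47331235 0.03434231 0.04738702] [ 0.45891463 -0.01268675  0.04511203]
slide cm [-1.000e-02 -1.000e-02  1.389e+01] rot deg [-0.18  0.01 -0.08]
```

View pics/w4.png

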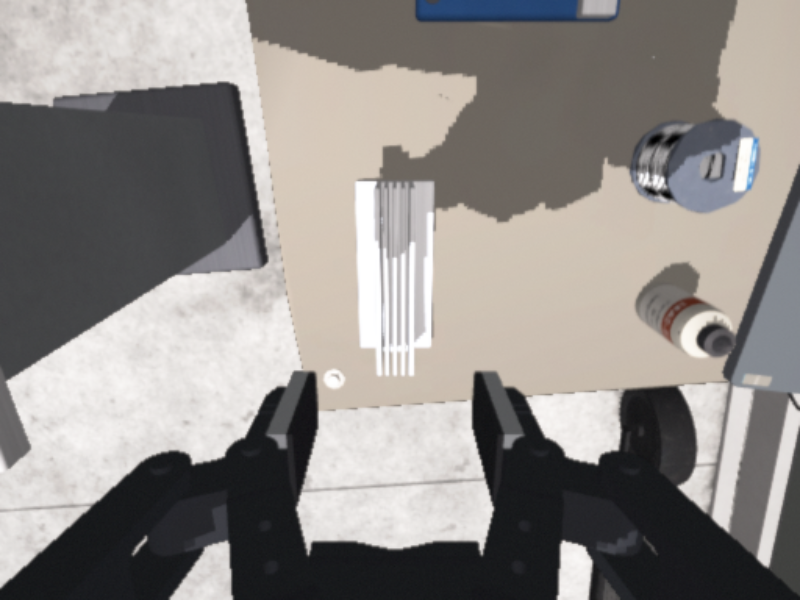

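The fins (column 396, rows 180-375) sit centred between the fingers and parallel to them, so I'll descend and grip.

Request:
jog_arm(slide=[[0,0,3.5],[0,0,7],[0,0,10.5],[0,0,13],[0,0,13.9],[0,0,13.9],[0,0,13.9]], rot=[[0,0,0],[0,0,0],[0,0,0],[0,0,0],[0,0,0],[0,0,0],[0,0,0]])

```text
t: 7.07
eef_pos: [0.4606, -0.0199, 0.0215]
ee_rot: [-2.301, -2.138, 0.001]
force: [0.2, -0.2, -0.3]
finger_gap: 0.0512
gripper_force: 0.0
```

Request:
jog_arm(slide=[[0,0,0],[0,0,0],[0,0,0],[0,0,0],[0,0,0],[0,0,0]], rot=[[0,0,0],[0,0,0],[0,0,0],[0,0,0],[0,0,0],[0,0,0]], hand=-1, squeeze=50)

```text
t: 7.57
eef_pos: [0.4617, -0.0204, 0.0228]
ee_rot: [2.302, 2.136, 0.002]
force: [-0.4, 1.4, 8.3]
finger_gap: 0.0215
gripper_force: 49.7
```

Run:
```python
from h import *
from workcell import *
s=observe();print(w2j(s["eef_pos"]));go(s,j2w(.003,-.040,.070),-4.8)
```

```text
[-0.06224563 -0.26002769  0.02276508]
slide cm [21.94  6.73 -4.71] rot deg [0.14 0.01 0.52]
```

Request:
jog_arm(slide=[[0,0,-2],[0,0,-4.7],[3.5,1,-4.7],[7,2,-4.7],[10.5,3.1,-4.7],[14,4.2,-4.7],[17.5,5.3,-4.7],[20,6.2,-4.7]], rot=[[0,0,0],[0,0,0.2],[0,0,0.4],[0,0,0.4],[0,0,0.4],[0,0,0.4],[0,0,0.4],[0,0,0.4]])

```text
t: 8.23
eef_pos: [0.5386, 0.1775, 0.0693]
ee_rot: [2.309, 2.13, 0.003]
force: [1.4, -0.6, -3.3]
finger_gap: 0.0212
gripper_force: 49.9
```

Run:
```python
from h import *
from workcell import *
np.set_printoptions(precision=4,suppress=True)
s=observe();print(w2j(s["eef_pos"]),s["force"]);go(s,j2w(.003,-.040,.036),-4.8)
d=read_camera("wrist");C=cloud(d);cv2.imwrite("pics/w5.png",cv2.resize(d["img"][:,:,::-1],(800,600)))
```

```text
[-0.0022 -0.0564  0.0693] [ 1.4335 -0.619  -3.2529]
slide cm [1.63 0.52 3.34] rot deg [ 0.1  -0.06  0.18]
```

View pics/w5.png

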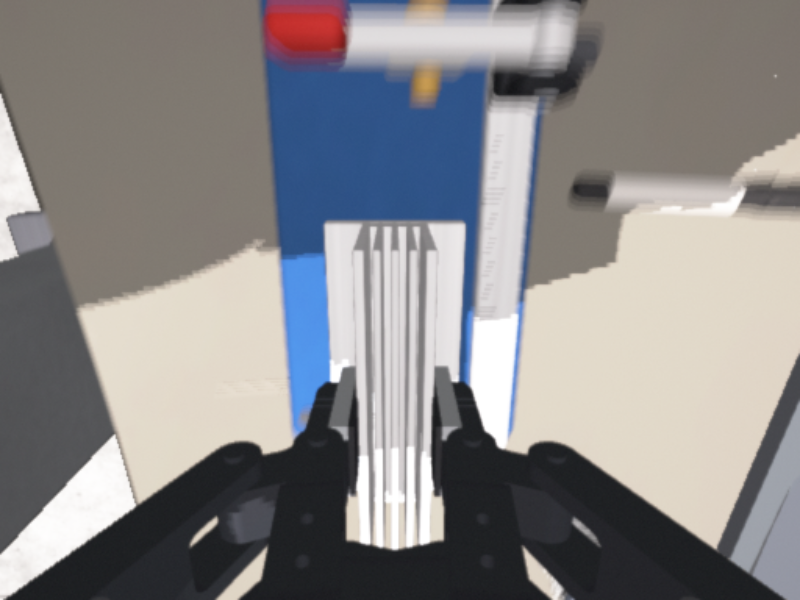

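The bar hangs parallel to the fence, its right flange edge at column 465 clear of the fence at 475, and its front end well short of the screw at (425,90).

Request:
jog_arm(slide=[[0.8,0.3,0],[0.8,0.4,1.2],[0.8,0.4,2.4],[0.8,0.4,3.2],[0.8,0.4,3.4],[0.8,0.4,3.4],[0.8,0.4,3.4]], rot=[[0,0,0.1],[0,0,0.2],[0,0,0.2],[0,0,0.2],[0,0,0.2],[0,0,0.2],[0,0,0.2]])

```text
t: 8.87
eef_pos: [0.5423, 0.1818, 0.0348]
ee_rot: [2.315, 2.124, 0.0]
force: [-0.8, -0.6, -2.6]
finger_gap: 0.0209
gripper_force: 49.9
```

Run:
```python
from h import *
from workcell import *
s=observe();f=s["force"];print(w2j(s["eef_pos"]),f[:2]@X,f[:2]@Y,f[2]);go(s,s["eef_pos"],-4.8)
```

```text
[ 0.0011834  -0.0517604   0.03479998] -0.7194696448441963 -0.6545086767510762 -2.610238288528864
slide cm [0. 0. 0.] rot deg [ 0.02 -0.   -0.13]
```

Now down gently until it bears on the plate.

Request:
jog_arm(slide=[[0,0,0.1],[0,0,0.2],[0,0,0.3],[0,0,0.3],[0,0,0.3]], rot=[[0,0,0],[0,0,0],[0,0,0],[0,0,0],[0,0,0]])

```text
t: 9.28
eef_pos: [0.5426, 0.1821, 0.0328]
ee_rot: [2.314, 2.124, 0.002]
force: [-3.8, -1.3, 12.5]
finger_gap: 0.0209
gripper_force: 51.7
```

Request:
jog_arm(slide=[[0,0.1,-0.15],[0,0.2,-0.15],[0,0.3,-0.15],[0,0.3,-0.15],[0,0.3,-0.15]], rot=[[0,0,0],[0,0,0],[0,0,0],[0,0,0],[0,0,0]])

```text
t: 9.7
eef_pos: [0.5455, 0.1819, 0.0328]
ee_rot: [2.314, 2.124, 0.001]
force: [0.7, -0.0, -0.9]
finger_gap: 0.0211
gripper_force: 50.2
```

```bash
cat > st.py <<'E'
from h import *
from workcell import *
s=observe();f=s["force"];print("jig",w2j(s["eef_pos"]).round(4),"Fx,Fy,Fz",(f[:2]@X).round(2),(f[:2]@Y).round(2),f[2].round(2),"Mz",s["moment"].round(2),"t",s["t"]);go(s,s["eef_pos"],-4.8)
E
python3 st.py
```

```text
jig [ 0.0043 -0.0514  0.0328] Fx,Fy,Fz 0.65 0.03 -0.88 Mz [-0.04 -0.24  0.02] t 9.7
slide cm [0. 0. 0.] rot deg [ 0.03 -0.   -0.11]
```

Request:
jog_arm(slide=[[0,0.1,0],[0,0.2,0],[0,0.2,0],[0,0.2,0]], rot=[[0,0,0],[0,0,0],[0,0,0],[0,0,0]])

```text
t: 10.03
eef_pos: [0.547, 0.1817, 0.0328]
ee_rot: [-2.314, -2.124, 0.0]
force: [-1.4, -0.0, 3.7]
finger_gap: 0.0213
gripper_force: 50.5
```

Request:
jog_arm(slide=[[0,0.1,0],[0,0.1,0],[0,0.1,0]], rot=[[0,0,0],[0,0,0],[0,0,0]])

```text
t: 10.28
eef_pos: [0.5482, 0.1817, 0.0328]
ee_rot: [-2.314, -2.124, -0.0]
force: [-2.9, 0.8, 2.4]
finger_gap: 0.0212
gripper_force: 50.5
```

```bash
python3 st.py
```

```text
jig [ 0.007  -0.0514  0.0328] Fx,Fy,Fz -2.98 0.58 2.42 Mz [ 0.06  0.39 -0.03] t 10.2833
slide cm [0. 0. 0.] rot deg [ 0.  -0.  -0.1]
```

Request:
jog_arm(slide=[[0,0.1,0],[0,0.1,0],[0,0.1,0]], rot=[[0,0,0],[0,0,0],[0,0,0]])

```text
t: 10.53
eef_pos: [0.549, 0.1816, 0.0328]
ee_rot: [-2.314, -2.124, 0.0]
force: [-4.1, -0.0, 4.5]
finger_gap: 0.0211
gripper_force: 50.8
```

```bash
python3 st.py
```

```text
jig [ 0.0079 -0.0514  0.0328] Fx,Fy,Fz -4.07 -0.35 4.51 Mz [0.01 0.73 0.04] t 10.5333
slide cm [0. 0. 0.] rot deg [-0.01 -0.   -0.1 ]
```

Request:
jog_arm(slide=[[0,0.1,-0.05],[0,0.1,-0.05],[0,0.1,-0.05]], rot=[[0,0,0],[0,0,0],[0,0,0]])

```text
t: 10.78
eef_pos: [0.5491, 0.1815, 0.0329]
ee_rot: [-2.313, -2.124, 0.002]
force: [-4.6, -0.2, 3.4]
finger_gap: 0.0209
gripper_force: 50.7
```

```bash
python3 st.py
```

```text
jig [ 0.008  -0.0515  0.0329] Fx,Fy,Fz -4.62 -0.6 3.42 Mz [0.14 1.1  0.14] t 10.7833
slide cm [0. 0. 0.] rot deg [-0.11  0.01 -0.09]
```

Request:
jog_arm(slide=[[0.4,-0.03,-0.05],[0.8,-0.03,-0.05],[1.2,-0.03,-0.05],[1.6,-0.03,-0.05],[2.0,-0.03,-0.05],[2.2,-0.03,-0.05],[2.2,-0.03,-0.05],[2.2,-0.03,-0.05]], rot=[[0,0,0],[0,0,0],[0,0,0],[0,0,0],[0,0,0],[0,0,0],[0,0,0],[0,0,0]])

```text
t: 11.45
eef_pos: [0.551, 0.2041, 0.0334]
ee_rot: [-2.313, -2.124, 0.001]
force: [-4.3, 1.8, -3.6]
finger_gap: 0.0209
gripper_force: 49.7
```

```bash
python3 st.py
```

```text
jig [ 0.008  -0.0288  0.0334] Fx,Fy,Fz -4.48 1.43 -3.61 Mz [0.31 1.22 0.14] t 11.45
slide cm [0. 0. 0.] rot deg [-0.08 -0.04 -0.06]
```

Request:
jog_arm(slide=[[0,0,0.06],[0.1,0,0.06],[0.2,0,0.06],[0.3,0,0.06],[0.3,0,0.06]], rot=[[0,0,0],[0,0,0],[0,0,0],[0,0,0],[0,0,0]])

```text
t: 11.87
eef_pos: [0.5512, 0.2063, 0.0329]
ee_rot: [-2.314, -2.124, 0.002]
force: [-6.6, -2.1, -0.7]
finger_gap: 0.0212
gripper_force: 50.1
```

```bash
python3 st.py
```

```text
jig [ 0.008  -0.0267  0.0329] Fx,Fy,Fz -6.39 -2.68 -0.72 Mz [-0.52  1.46  0.15] t 11.8667
slide cm [0. 0. 0.] rot deg [-0.07  0.05 -0.09]
```

Request:
jog_arm(slide=[[0.1,-0.04,0],[0.2,-0.04,0],[0.2,-0.04,0],[0.2,-0.04,0]], rot=[[0,0,0],[0,0,0],[0,0,0],[0,0,0]])

```text
t: 12.2
eef_pos: [0.5514, 0.2086, 0.033]
ee_rot: [-2.314, -2.124, 0.001]
force: [-4.0, -1.0, -2.4]
finger_gap: 0.0206
gripper_force: 49.9
```

Request:
jog_arm(slide=[[0.1,0,0],[0.1,0,0],[0.1,0,0]], rot=[[0,0,0],[0,0,0],[0,0,0]])

```text
t: 12.45
eef_pos: [0.5515, 0.2095, 0.033]
ee_rot: [-2.314, -2.124, 0.001]
force: [-5.3, -1.0, -2.2]
finger_gap: 0.0211
gripper_force: 49.9
```

```bash
python3 st.py
```

```text
jig [ 0.0079 -0.0234  0.033 ] Fx,Fy,Fz -5.17 -1.48 -2.16 Mz [-0.34  1.15  0.14] t 12.45
slide cm [0. 0. 0.] rot deg [-0.04  0.01 -0.09]
```

Request:
jog_arm(slide=[[0.1,0,0],[0.1,0,0],[0.1,0,0]], rot=[[0,0,0],[0,0,0],[0,0,0]])

```text
t: 12.7
eef_pos: [0.5515, 0.2105, 0.033]
ee_rot: [-2.314, -2.124, 0.001]
force: [-5.3, -2.0, -2.6]
finger_gap: 0.0211
gripper_force: 49.9
```

Request:
jog_arm(slide=[[0.1,0,0],[0.1,0,0],[0.1,0,0]], rot=[[0,0,0],[0,0,0],[0,0,0]])

```text
t: 12.95
eef_pos: [0.5516, 0.2115, 0.033]
ee_rot: [-2.314, -2.124, 0.001]
force: [-4.3, -0.8, -2.7]
finger_gap: 0.0212
gripper_force: 49.9
```

```bash
python3 st.py
```

```text
jig [ 0.0079 -0.0214  0.033 ] Fx,Fy,Fz -4.23 -1.19 -2.67 Mz [-0.29  1.15  0.11] t 12.95
slide cm [0. 0. 0.] rot deg [-0.04  0.01 -0.09]
```

Request:
jog_arm(slide=[[0.1,0,0],[0.1,0,0],[0.1,0,0]], rot=[[0,0,0],[0,0,0],[0,0,0]])

```text
t: 13.2
eef_pos: [0.5517, 0.2125, 0.033]
ee_rot: [-2.314, -2.124, 0.001]
force: [-4.2, -1.1, -2.3]
finger_gap: 0.0211
gripper_force: 49.9
```

Request:
jog_arm(slide=[[0.08,0,0],[0.08,0,0],[0.08,0,0]], rot=[[0,0,0],[0,0,0],[0,0,0]])

```text
t: 13.45
eef_pos: [0.5517, 0.2132, 0.033]
ee_rot: [-2.314, -2.124, 0.001]
force: [-5.2, -1.6, -2.5]
finger_gap: 0.021
gripper_force: 49.9
```

```bash
python3 st.py
```

```text
jig [ 0.0079 -0.0197  0.033 ] Fx,Fy,Fz -5.01 -1.98 -2.45 Mz [-0.3   1.14  0.11] t 13.45
slide cm [0. 0. 0.] rot deg [-0.04  0.01 -0.09]
```

Request:
jog_arm(slide=[[0.06,0,0],[0.06,0,0]], rot=[[0,0,0],[0,0,0]])

```text
t: 13.62
eef_pos: [0.5518, 0.2136, 0.033]
ee_rot: [-2.314, -2.124, 0.002]
force: [-4.7, -3.0, -1.7]
finger_gap: 0.021
gripper_force: 49.9
```

Request:
jog_arm(slide=[[0.06,0,0],[0.06,0,0]], rot=[[0,0,0],[0,0,0]])

```text
t: 13.78
eef_pos: [0.5518, 0.2137, 0.033]
ee_rot: [2.314, 2.124, -0.003]
force: [-5.1, -5.6, -1.6]
finger_gap: 0.0214
gripper_force: 50.1
```

Request:
jog_arm(slide=[[0.03,0,0],[0.03,0,0],[0.03,0,0]], rot=[[0,0,0],[0,0,0],[0,0,0]])

```text
t: 14.03
eef_pos: [0.5518, 0.2137, 0.033]
ee_rot: [2.314, 2.123, -0.003]
force: [-6.2, -6.2, -0.7]
finger_gap: 0.021
gripper_force: 50.2
```

```bash
python3 st.py
```

```text
jig [ 0.008  -0.0192  0.033 ] Fx,Fy,Fz -5.62 -6.72 -0.71 Mz [-1.3   1.23  0.2 ] t 14.0333
slide cm [0. 0. 0.] rot deg [-0.04  0.12 -0.13]
```

Request:
jog_arm(slide=[[0.02,0,0],[0.02,0,0],[0.02,0,0],[0.02,0,0],[0.02,0,0],[0.02,0,0],[0.02,0,0],[0.02,0,0]], rot=[[0,0,0],[0,0,0],[0,0,0],[0,0,0],[0,0,0],[0,0,0],[0,0,0],[0,0,0]])

```text
t: 14.7
eef_pos: [0.5518, 0.2137, 0.033]
ee_rot: [2.314, 2.123, -0.004]
force: [-6.0, -7.0, 0.4]
finger_gap: 0.0211
gripper_force: 50.3
```

Request:
jog_arm(slide=[[0,0,0],[0,0,0],[0,0,0],[0,0,0],[0,0,0],[0,0,0],[0,0,0],[0,0,0]], rot=[[0,0,0],[0,0,0],[0,0,0],[0,0,0],[0,0,0],[0,0,0],[0,0,0],[0,0,0]])

```text
t: 15.37
eef_pos: [0.5518, 0.2137, 0.033]
ee_rot: [2.314, 2.123, -0.004]
force: [-5.8, -6.8, 0.9]
finger_gap: 0.0213
gripper_force: 50.3
```

```bash
python3 st.py
```

```text
jig [ 0.0079 -0.0192  0.033 ] Fx,Fy,Fz -5.21 -7.24 0.95 Mz [-1.45  1.21  0.23] t 15.3667
slide cm [0. 0. 0.] rot deg [-0.04  0.14 -0.13]
```

Request:
jog_arm(slide=[[-0.04,-0.03,0],[-0.08,-0.05,0],[-0.1,-0.06,0],[-0.1,-0.06,0]], rot=[[0,0,0],[0,0,0],[0,0,0],[0,0,0]])

```text
t: 15.7
eef_pos: [0.5517, 0.2137, 0.0331]
ee_rot: [2.314, 2.124, -0.0]
force: [-2.3, -3.8, -3.6]
finger_gap: 0.0208
gripper_force: 49.7
```

```bash
python3 st.py
```

```text
jig [ 0.0079 -0.0192  0.0331] Fx,Fy,Fz -1.99 -3.95 -3.64 Mz [-0.89  0.63  0.12] t 15.7
slide cm [0. 0. 0.] rot deg [ 0.01  0.03 -0.12]
```

Request:
jog_arm(slide=[[-0.04,-0.02,0.04],[-0.06,-0.03,0.04],[-0.06,-0.03,0.04]], rot=[[0,0,0],[0,0,0],[0,0,0]])

```text
t: 15.95
eef_pos: [0.5517, 0.2136, 0.033]
ee_rot: [2.314, 2.124, 0.001]
force: [-1.6, -1.0, -3.6]
finger_gap: 0.0212
gripper_force: 49.8
```

```bash
python3 st.py
```

```text
jig [ 0.0078 -0.0193  0.033 ] Fx,Fy,Fz -1.52 -1.14 -3.61 Mz [-0.4   0.39  0.12] t 15.95
slide cm [0. 0. 0.] rot deg [ 0.04 -0.03 -0.1 ]
```

Forces are relaxed, so open and lift straight up.

Request:
jog_arm(slide=[[0,0,0],[0,0,0],[0,0,0],[0,0,0],[0,0,-2],[0,0,-5],[0,0,-9],[0,0,-12]], rot=[[0,0,0],[0,0,0],[0,0,0],[0,0,0],[0,0,0],[0,0,0],[0,0,0],[0,0,0]], hand=0)

```text
t: 16.62
eef_pos: [0.5517, 0.2136, 0.1555]
ee_rot: [2.314, 2.124, 0.002]
force: [1.5, -0.3, 0.5]
finger_gap: 0.0428
gripper_force: 0.0
```

Run:
```python
from h import *
from workcell import *
s=observe();t=tab(0);print(s["force"],s["finger_gap"])
go(s,np.r_[t[:2],.15],85.2)
d=read_camera("wrist");cv2.imwrite("pics/w6.png",cv2.resize(d["img"][:,:,::-1],(800,600)))
```

```text
[ 1.52144458 -0.28799877  0.45275102] 0.042845894350244405
slide cm [ 6.93 -4.    0.54] rot deg [ 1.00e-01  4.00e-02 -9.01e+01]
```

View pics/w6.png

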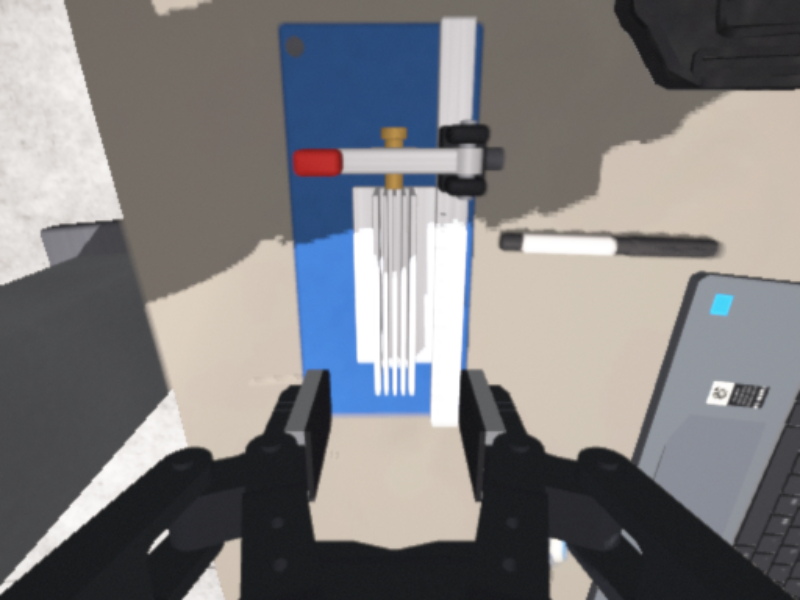

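The bar lies flush along the fence with its end on the brass screw at (395,187), and the leaf is still down. I'll turn back to the tab at (318,162).

Request:
jog_arm(slide=[[0.9,-0.5,0],[1.8,-1,0],[2.7,-1.5,0],[3.6,-2,0],[4.5,-2.5,0],[5.4,-3.1,0],[6.3,-3.7,0],[6.9,-4.2,0]], rot=[[0,0,-7],[0,0,-14],[0,0,-21],[0,0,-28],[0,0,-35],[0,0,-42],[0,0,-49],[0,0,-56]])

```text
t: 17.33
eef_pos: [0.5152, 0.2867, 0.1529]
ee_rot: [1.036, 2.965, 0.001]
force: [-0.8, -0.2, -0.3]
finger_gap: 0.0426
gripper_force: 0.0
```

Request:
jog_arm(slide=[[0,0,0],[0,0,0],[0,0,0],[0,0,0],[0,0,0],[0,0,0],[0,0,0]], rot=[[0,0,-7],[0,0,-14],[0,0,-21],[0,0,-28],[0,0,-34],[0,0,-34],[0,0,-34]])

```text
t: 17.92
eef_pos: [0.5154, 0.2858, 0.1529]
ee_rot: [0.14, 3.138, 0.0]
force: [-0.2, 0.3, 0.5]
finger_gap: 0.0429
gripper_force: 0.0
```

Run:
```python
from h import *
from workcell import *
s=observe();print(w2j(s["eef_pos"]));go(s,j2w(-.034,.0503,.036),85.2)
d=read_camera("wrist");C=cloud(d);hsv=cv2.cvtColor(d["img"],cv2.COLOR_RGB2HSV)
J=np.stack([(C[...,:2]-JC)@X,(C[...,:2]-JC)@Y,C[...,2]],-1)
red=((hsv[...,0]<6)|(hsv[...,0]>174))&(hsv[...,1]>150)&(abs(J[...,1]-.05)<.03)&(abs(J[...,0])<.08)&(d["range_z"]>0)
print(np.percentile(J[red],[2,50,98],axis=0))
```

```text
[-0.03432973  0.04964925  0.15292972]
slide cm [-0.03  0.06 11.69] rot deg [ 0.02  0.02 -0.29]
[[-0.03983247  0.04511609  0.05051343]
 [-0.03250273  0.05000258  0.06733098]
 [-0.01968981  0.05553458  0.0688842 ]]
```

Request:
jog_arm(slide=[[0,0.05,3.5],[0,0.05,7],[0,0.05,10],[0,0.05,11.5],[0,0.05,11.5],[0,0.05,11.5]], rot=[[0,0,-0.3],[0,0,-0.3],[0,0,-0.3],[0,0,-0.3],[0,0,-0.3],[0,0,-0.3]])

```text
t: 18.47
eef_pos: [0.515, 0.2861, 0.0376]
ee_rot: [-0.129, -3.138, 0.001]
force: [0.6, 0.0, 0.1]
finger_gap: 0.0427
gripper_force: 0.0
```

Request:
jog_arm(slide=[[0,0,0],[0,0,0],[0,0,0],[0,0,0],[0,0,0],[0,0,0]], rot=[[0,0,0],[0,0,0],[0,0,0],[0,0,0],[0,0,0],[0,0,0]], hand=-1, squeeze=25)

```text
t: 18.97
eef_pos: [0.5164, 0.2866, 0.0388]
ee_rot: [0.126, 3.137, 0.001]
force: [2.1, 0.8, 4.5]
finger_gap: 0.0116
gripper_force: 31.6
```

```bash
python3 st.py
python3 - <<'E'
from h import *
print("rel to th=0: tool x(-fwd), z cm")
for th in np.arange(0,1.91,.1):
    a=w2j(tab(th))-w2j(tab(0));print(th.round(2),(-a[0]*100).round(2),(-a[2]*100).round(2))
E
```

```text
jig [-0.0335  0.0504  0.0388] Fx,Fy,Fz 2.0 0.92 4.51 Mz [-0.05 -0.65 -0.01] t 18.9667
slide cm [0. 0. 0.] rot deg [1.400e-01 6.000e-02 9.019e+01]
rel to th=0: tool x(-fwd), z cm
0.0 -0.0 -0.0
0.1 -0.12 -0.71
0.2 -0.3 -1.41
0.3 -0.56 -2.09
0.4 -0.88 -2.74
0.5 -1.26 -3.35
0.6 -1.71 -3.93
0.7 -2.21 -4.45
0.8 -2.76 -4.92
0.9 -3.35 -5.34
1.0 -3.98 -5.69
1.1 -4.65 -5.98
1.2 -5.34 -6.2
1.3 -6.04 -6.35
1.4 -6.76 -6.43
1.5 -7.49 -6.44
1.6 -8.21 -6.37
1.7 -8.92 -6.24
1.8 -9.61 -6.03
1.9 -10.28 -5.75
```

Request:
jog_arm(slide=[[0,0,-0.2],[-0.05,0,-0.4],[-0.1,0,-0.7],[-0.2,0,-1.05],[-0.3,0,-1.4],[-0.45,0,-1.8],[-0.6,0,-2.15],[-0.75,0,-2.5]], rot=[[0,0,0],[0,0,0],[0,0,0],[0,0,0],[0,0,0],[0,0,0],[0,0,0],[0,0,0]])

```text
t: 19.63
eef_pos: [0.5222, 0.2859, 0.0625]
ee_rot: [-0.126, -3.137, -0.001]
force: [2.3, 5.2, -6.6]
finger_gap: 0.0113
gripper_force: 27.5
```

Request:
jog_arm(slide=[[-0.2,0,-0.4],[-0.5,0,-0.85],[-0.95,0,-1.4],[-1.45,0,-1.95],[-2.0,0,-2.4],[-2.6,0,-2.85],[-3.2,0,-3.2],[-3.9,0,-3.5]], rot=[[0,0,0],[0,0,0],[0,0,0],[0,0,0],[0,0,0],[0,0,0],[0,0,0],[0,0,0]])

```text
t: 20.3
eef_pos: [0.5593, 0.2828, 0.098]
ee_rot: [-0.125, -3.134, -0.001]
force: [-7.6, 4.4, 3.1]
finger_gap: 0.0117
gripper_force: 27.6
```

```bash
python3 st.py
```

```text
jig [0.0096 0.0503 0.098 ] Fx,Fy,Fz -7.92 3.8 3.13 Mz [ 0.94  1.7  -0.14] t 20.3
slide cm [0. 0. 0.] rot deg [-0.2  -0.22 90.25]
```

Request:
jog_arm(slide=[[-0.7,0,-0.2],[-1.4,0,-0.35],[-2.1,0,-0.45],[-2.85,0,-0.45],[-3.55,0,-0.4],[-4.3,0,-0.25],[-4.95,0,-0.05],[-5.3,0,0.05]], rot=[[0,0,0],[0,0,0],[0,0,0],[0,0,0],[0,0,0],[0,0,0],[0,0,0],[0,0,0]])

```text
t: 20.97
eef_pos: [0.6151, 0.2783, 0.099]
ee_rot: [0.126, 3.138, 0.001]
force: [-2.2, 1.5, 10.5]
finger_gap: 0.0115
gripper_force: 31.5
```

```bash
python3 st.py
```

```text
jig [0.0656 0.0504 0.099 ] Fx,Fy,Fz -2.32 1.34 10.49 Mz [ 0.34  0.92 -0.05] t 20.9667
slide cm [0. 0. 0.] rot deg [7.00e-02 2.00e-02 9.02e+01]
```

Release, lift clear, and check.

Request:
jog_arm(slide=[[0,0,0],[0,0,0],[0,0,0],[0,0,0],[0,0,-3],[0,0,-6],[0,0,-10],[0,0,-12]], rot=[[0,0,0],[0,0,0],[0,0,0],[0,0,0],[0,0,0],[0,0,0],[0,0,0],[0,0,0]], hand=0)

```text
t: 21.63
eef_pos: [0.6153, 0.2785, 0.2218]
ee_rot: [0.126, 3.135, 0.002]
force: [0.6, 0.7, 0.9]
finger_gap: 0.0425
gripper_force: 0.0
```

Run:
```python
from h import *
from workcell import *
np.set_printoptions(precision=4,suppress=True)
d=read_camera("wrist");C=cloud(d);hsv=cv2.cvtColor(d["img"],cv2.COLOR_RGB2HSV);cv2.imwrite("pics/w7.png",cv2.resize(d["img"][:,:,::-1],(800,600)))
J=np.stack([(C[...,:2]-JC)@X,(C[...,:2]-JC)@Y,C[...,2]],-1)
red=((hsv[...,0]<6)|(hsv[...,0]>174))&(hsv[...,1]>150)&(abs(J[...,1]-.05)<.03)&(abs(J[...,0])<.12)&(d["range_z"]>0)
print(np.percentile(J[red],[2,50,98],axis=0))
m=(J[...,2]>.046)&(J[...,2]<.065)&(abs(J[...,0]-.007)<.02)&(J[...,1]>-.1)&(J[...,1]<.045)&(d["range_z"]>0)
print(cv2.minAreaRect((J[m][:,:2]*1000).astype(np.float32)),np.median(J[m][:,2]))
```

```text
[[0.0425 0.0446 0.1187]
 [0.0538 0.0502 0.1282]
 [0.0677 0.0552 0.1302]]
((7.2879438400268555, -20.514114379882812), (22.098224639892578, 109.9306411743164), 0.10787224024534225) 0.05488887654450749
```

View pics/w7.png

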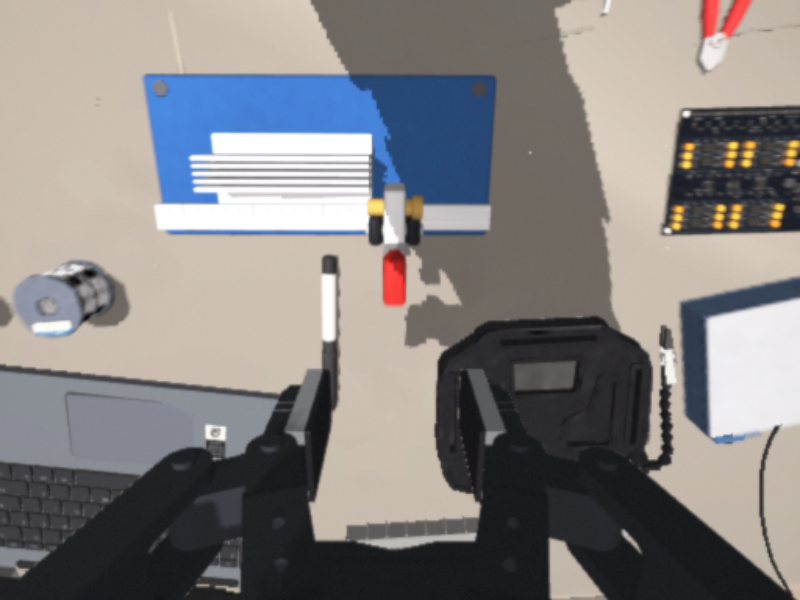

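The leaf is up at about 1.65 rad, with the tab at (394,277). The bar is still in place: jig x 7.3 mm, y -20.5 mm, parallel to the fence within 0.002 rad.

```bash
python3 -c "
from workcell import *
print(finish_job())"
```

```text
the job is handed in; nothing more can be done
None
```

I handed the job in at about 22 s. The bar was gauged on the screw with roughly 5–7 N by the wrist force and is still against the fence, the leaf is up at about 1.65 rad, and I touched nothing else; the hand-in returned no verdict.

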